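Press a row of vial caps home along the carousel

ROBOT

A 6-joint arm with a two-finger parallel gripper is mounted at the origin on the work surface. World frame = base frame: x ahead of the robot, y to its left, z up, the work surface at z = 0. Lengths are in m, angles in rad, forces in N, time in s.
With the tool pointing down it reaches from about 0.275 to 0.75 m from the base axis. Payload 10.2 kg.
Tool frame: the origin (TCP) lies midway between the tips of the shut fingers; the grasp point (between the pads) lies 19 mm behind it; y points along the fingers, x is the direction in which the jaws open and shut, and the axes are right-handed (so a half turn about y gives the same grasp; the last joint's range is limited). The gripper opens to 88 mm and grips with 3 to 60 N. Pads are 18 mm wide; open, the fingers measure 123 mm over their backs; the gripper's body (75 mm by 187 mm) begins 45 mm behind the grasp point.
Start: joints at [-1.375, 0.313, 1.498, -0, 1.331, -0.223], TCP at [0.213, -0.48, 0.239] pointing down, gripper open.
Joint ranges: [-2.94, 2.94], [-0.97, 2.17], [0.19, 2.56], [-1.23, 4.37], [0.02, 3.11], [-2.88, 2.88]. Speed limits (rad/s): [2.39, 2.39, 3.01, 3.14, 3.14, 3.14].

INTERFACE

Orientations are given as a rotation vector (axis times angle).
In Python, from cell import observe, snapshot, camera_info, sign_off gives the robot as it stands. The module is installed in compiled form; this text tells all that it offers.
- The arm moves only by the tool move_arm, never from a script. Its argument "motion" is a list of rows, each a list of 3 entries, a list of its own where there are three numbers: the shift along the tool's x, y, z in cm, then the turn, a rotation vector about the tool's x, y, z in degrees, then the finger opening in cm, from 0 to 8.81. A call has exactly 5 rows; each row is the pose to reach, as a shift and turn from the pose measured when the call began, along the tool's axes at that moment; what a row does not reach only later rows make up. A row lasts 1/10 s, in which the tool goes at most 50 mm and 8.59 degrees, less where a joint would pass 70% of its speed; a pose out of reach is approached as far as the arm can. A call with a gripper value outside its range is refused whole. The fingers move at their own pace and stop on an object; "squeeze" is the grip in N (left out, the last holds). Time passes only in rows, so rows that repeat a pose let the fingers close, or fill a call up. It gives the time, the measured TCP pose, the force and the opening at its end, in the units of the state.
- observe(): the state, without advancing time (a new reading comes with each control period).
- snapshot(name): name is "scene" or "side" or "wrist"; returns the picture (420x560x3 uint8, blue, green, red); there is no depth.
- camera_info(name): a dict with "mtx" (3x3 intrinsics, pixels), "extrinsics" (4x4, takes a point from camera to world coordinates). Camera axes: x right, y down, z forward; pixel columns grow to the right and rows downward; lengths in m; the calibration is good to about 2 mm. A picture is of the moment at which its call begins: read the wrist's pose just before it. camera_info takes no time and is no camera call; for the wrist camera it gives the pose at the moment of the call.
- sign_off(): hands the job in, once; it reports no verdict.
The state is a dict: "time": time; "qpos": joint angles; "dq": joint speeds; "joint_efforts": joint torques, N m; "ee_pos": TCP position; "eef_rot": TCP orientation; "ft_force": force on the tool from outside, world axes, zero at the start; "ft_torque": the same for the moment, N m; "gripper_width": opening from 0.0 (shut) to 1.0 (fully open).
Only numpy, scipy, OpenCV 4.12 (cv2) and the standard library are available. Lean on these libraries where they do the work, as an engineer would, in place of code of your own. Each camera call takes 0.05 s, during which the arm holds its last target. There are 200 camera calls.

TASK

The six blue caps on the carousel's vials are only half on. Starting with the cap next to the steel stop block, run your closed fingertips along the curved row and press each cap in turn fully home, gently and strictly in order to the far end, without pulling any cap up. Make it one pass, staying over the carousel with the fingertips within about 5 cm of the caps until the last one is down, then move clear; leave the bottle, beaker and spare vial on the bench where they stand.

Things in the scene. Friction and masses are not known exactly. Their poses are not given: they have to be found in the camera images.
- carousel: Round vial carousel fixed to the bench: white base 260 mm across; aluminium disc 236 mm across, its face 72 mm above the bench. Origin: centre of underside, z up; any yaw. Six fixed vials with blue caps on a 90 mm radius circle, 36 degrees (56 mm) apart, cap 1 on its own +x axis, the others counter-clockwise from above. Black centre knob 38 mm across, 96 mm high; three empty wells.
- stop_top (a point): Middle of the top of the steel stop block (36 x 14 x 18 mm, dark grey, long side radial) on the vial disc, 90 mm above the bench, on the same circle as the vials, 36 degrees clockwise (seen from above) from the first cap. It marks the end of the row at which to start.
- cap1_top (a point): Centre of the flat top of cap 1, the first (next to the steel stop block) in the row: round blue plastic cap, 22 mm across, 12 mm high. Its top is 100 mm above the bench when fully home, up to 108 mm when half on.
- cap1 (a joint): How far cap 1 has been pressed down, in m: 0 to 0.002 at the start, 0.008 fully home (hard stop), negative if pulled up (it can be pulled off by 8 mm). It slides straight down against a steady drag of about 4 N, without spring, and stays where it is left.
- cap2_top (a point): Centre of the flat top of cap 2, the second in the row: round blue plastic cap, 22 mm across, 12 mm high. Its top is 100 mm above the bench when fully home, up to 108 mm when half on.
- cap2 (a joint): How far cap 2 has been pressed down, in m: 0 to 0.002 at the start, 0.008 fully home (hard stop), negative if pulled up (it can be pulled off by 8 mm). It slides straight down against a steady drag of about 4 N, without spring, and stays where it is left.
- cap3_top (a point): Centre of the flat top of cap 3, the third in the row: round blue plastic cap, 22 mm across, 12 mm high. Its top is 100 mm above the bench when fully home, up to 108 mm when half on.
- cap3 (a joint): How far cap 3 has been pressed down, in m: 0 to 0.002 at the start, 0.008 fully home (hard stop), negative if pulled up (it can be pulled off by 8 mm). It slides straight down against a steady drag of about 4 N, without spring, and stays where it is left.
- cap4_top (a point): Centre of the flat top of cap 4, the fourth in the row: round blue plastic cap, 22 mm across, 12 mm high. Its top is 100 mm above the bench when fully home, up to 108 mm when half on.
- cap4 (a joint): How far cap 4 has been pressed down, in m: 0 to 0.002 at the start, 0.008 fully home (hard stop), negative if pulled up (it can be pulled off by 8 mm). It slides straight down against a steady drag of about 4 N, without spring, and stays where it is left.
- cap5_top (a point): Centre of the flat top of cap 5, the fifth in the row: round blue plastic cap, 22 mm across, 12 mm high. Its top is 100 mm above the bench when fully home, up to 108 mm when half on.
- cap5 (a joint): How far cap 5 has been pressed down, in m: 0 to 0.002 at the start, 0.008 fully home (hard stop), negative if pulled up (it can be pulled off by 8 mm). It slides straight down against a steady drag of about 4 N, without spring, and stays where it is left.
- cap6_top (a point): Centre of the flat top of cap 6, the sixth and last in the row: round blue plastic cap, 22 mm across, 12 mm high. Its top is 100 mm above the bench when fully home, up to 108 mm when half on.
- cap6 (a joint): How far cap 6 has been pressed down, in m: 0 to 0.002 at the start, 0.008 fully home (hard stop), negative if pulled up (it can be pulled off by 8 mm). It slides straight down against a steady drag of about 4 N, without spring, and stays where it is left.
- bottle: Bystander: loose capped glass bottle, 58 mm across, 105 mm high, 200 g; origin at the centre of its underside. Leave alone.
- beaker: Bystander: loose open glass beaker, 64 mm across, 85 mm high, 100 g; origin at the centre of its underside. Leave alone.
- spare_vial: Bystander: loose capped glass vial standing on the bench, 23 mm across, 62 mm high, 40 g; origin at the centre of its underside. Leave alone.

How it is judged:
By the outcome, as a careful person would: the job done as asked, in the order asked, and still so for the second after the job is handed in, with the robot touching nothing.
It also fails if it takes over 53 s, if anything falls off the work surface, if the arm or the gripper's body presses on something with over 40 N, if the wrist force passes 120 N, or if a joint passes its speed limit or range.

## Working session

There is one attempt and no reset: what is moved stays moved. The work goes in short steps, Python scripts to look and compute and a tool call to move; the robot and the scene stay as the last step left them, time stands still between calls to the robot, and variables do not carry over. Pictures are saved under pics/ and viewed, about 8 in all and at most 12, crops included, and the job is handed in when it is done.

Besides the shell and the picture viewer there is one more tool, called after "Emit:" as name(argument=value, ...) on one line, values as JSON. move_arm: Moves the arm, as the interface text tells. Its arguments: {"type":"object","properties":{"motion":{"type":"array","items":{"type":"array"}},"squeeze":{"type":"number"}},"required":["motion"]}

```bash
mkdir -p pics
python3 - <<'E'
from cell import *
import cv2,numpy as np
s=observe();print({k:np.round(v,3).tolist() for k,v in s.items()})
for n in ("scene","side"):
    cv2.imwrite(f"pics/{n}0.png",snapshot(n));c=camera_info(n);print(n,np.round(c["mtx"],1).tolist(),np.round(c["extrinsics"],3).tolist())
E
```

```text
{'time': 0.0, 'qpos': [-1.375, 0.313, 1.498, 0.0, 1.331, -0.223], 'dq': [0.001, 0.0, 0.0, -0.001, 0.001, -0.0], 'joint_efforts': [0.0, -40.221, -25.227, 0.069, 0.035, -0.0], 'ee_pos': [0.213, -0.479, 0.238], 'eef_rot': [-1.378, 0.896, -0.895], 'ft_force': [0.452, -0.463, -0.907], 'ft_torque': [0.005, -0.021, 0.006], 'gripper_width': 0.997}
scene [[457.3, 0.0, 271.5], [0.0, 457.3, 210.9], [0.0, 0.0, 1.0]] [[-0.561, 0.581, -0.59, 1.167], [0.828, 0.401, -0.392, 0.357], [0.009, -0.708, -0.706, 0.765], [0.0, 0.0, 0.0, 1.0]]
side [[419.9, 0.0, 275.7], [0.0, 419.9, 203.0], [0.0, 0.0, 1.0]] [[0.845, -0.396, 0.36, 0.311], [-0.535, -0.604, 0.591, -0.483], [-0.016, -0.692, -0.722, 0.695], [0.0, 0.0, 0.0, 1.0]]
```

View pics/scene0.png

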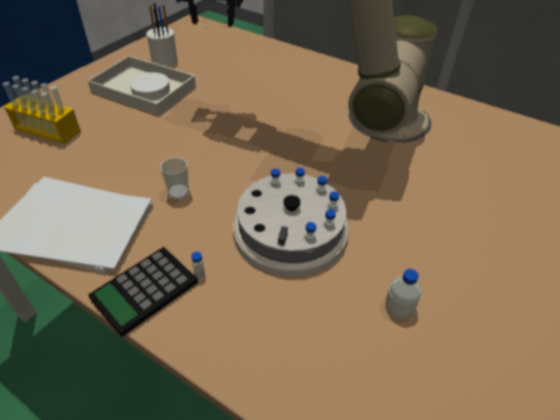

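View pics/side0.png

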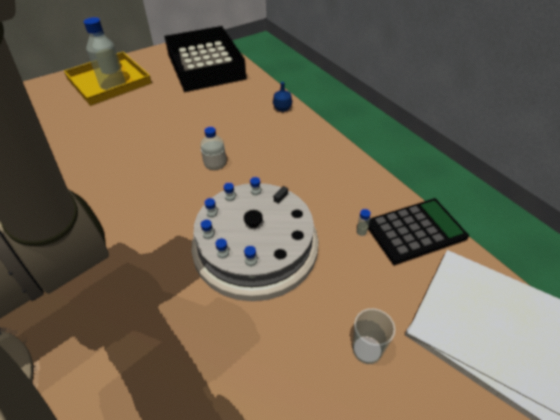

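The scene view shows the stop at about (282,235). Caps 1 to 6 run from (311,228) through (330,215), (334,197), (322,181) and (300,173) to (276,174). The side view shows the stop at (281,195) and the caps from (255,183) round to (250,253). The bottle, beaker and spare vial stand clear of the carousel. Next I'll triangulate.

```bash
cat > h.py <<'E'
import cv2,numpy as np
from scipy.spatial.transform import Rotation as R
from scipy.optimize import least_squares
def blobs(im,amin=15):
    h=cv2.cvtColor(im,cv2.COLOR_BGR2HSV); m=cv2.inRange(h,(105,130,50),(130,255,255))
    n,l,st,c=cv2.connectedComponentsWithStats(m)
    return [(c[i],st[i,4]) for i in range(1,n) if st[i,4]>=amin]
def near(bl,seeds): return np.array([min((b[0] for b in bl),key=lambda c:np.hypot(*(c-s))) for s in np.array(seeds,float)])
def ray(c,p):
    E=np.array(c["extrinsics"]);d=E[:3,:3]@np.linalg.inv(c["mtx"])@[p[0],p[1],1];return E[:3,3],d/np.linalg.norm(d)
def tri(rays):
    A=sum(np.eye(3)-np.outer(d,d) for o,d in rays);b=sum((np.eye(3)-np.outer(d,d))@o for o,d in rays)
    x=np.linalg.solve(A,b);return x,max(np.linalg.norm((np.eye(3)-np.outer(d,d))@(x-o)) for o,d in rays)
def fit(P):
    a=np.arange(6)*np.pi/5
    f=lambda v:(np.c_[v[0]+.09*np.cos(a+v[2]),v[1]+.09*np.sin(a+v[2])]-P[:,:2]).ravel()
    c=P[:,:2].mean(0);best=min((least_squares(f,[*c,t]) for t in np.arange(0,6.3,1)),key=lambda r:r.cost)
    return best.x,best.fun.reshape(6,2)
E
cat > m.py <<'E'
from h import *
from cell import camera_info
S={"scene":[(311,228),(330,215),(334,197),(322,181),(300,173),(276,174)],"side":[(255,183),(229,188),(210,204),(206,226),(221,244),(250,253)]}
px={n:near(blobs(cv2.imread(f"pics/{n}0.png")),S[n]) for n in S}
print({n:np.round(v,1).tolist() for n,v in px.items()})
C={n:camera_info(n) for n in S}
T=[tri([ray(C[n],px[n][i]) for n in S]) for i in range(6)]
P=np.array([t[0] for t in T]);print(np.round(P,4).tolist(),[round(t[1],4) for t in T])
v,r=fit(P);print("fit",v,np.round(r*1000,1).tolist())
for n,p in(("scene",(282,235)),("side",(281,195))):
    o,d=ray(C[n],p);print("stop",n,o+d*(.085-o[2])/d[2])
a=v[2]-np.pi/5;print("stop exp",v[0]+.09*np.cos(a),v[1]+.09*np.sin(a))
for nm,a,b in(("bottle cap",(411,276),(211,132)),("vial",(197,257),(365,214)),("beaker rim",(175,165),(374,327))):
    print(nm,tri([ray(C["scene"],a),ray(C["side"],b)]))
E
python3 m.py
```

```text
{'scene': [[310.5, 226.8], [330.1, 213.6], [333.8, 195.5], [321.9, 180.0], [299.6, 171.6], [275.1, 172.4]], 'side': [[254.7, 181.8], [228.3, 187.4], [209.7, 203.2], [205.9, 224.9], [220.8, 244.0], [249.7, 251.5]]}
[[0.6044, 0.0782, 0.1003], [0.5505, 0.0927, 0.1012], [0.4987, 0.073, 0.1016], [0.4681, 0.0267, 0.1006], [0.4711, -0.0291, 0.1001], [0.506, -0.0725, 0.101]] [np.float64(0.0009), np.float64(0.0007), np.float64(0.0006), np.float64(0.0007), np.float64(0.001), np.float64(0.0008)]
fit [0.5551131  0.0029078  0.99210351] [[-0.1, 0.0], [0.2, 0.1], [-0.1, 0.0], [0.1, -0.3], [-0.1, -0.0], [-0.1, 0.1]]
stop scene [0.64396087 0.03581728 0.085     ]
stop side [0.63669901 0.02971862 0.085     ]
stop exp 0.6392232112410035 0.03493106949405966
bottle cap (array([0.60536911, 0.28868295, 0.09706071]), np.float64(0.0012515207014248502))
vial (array([ 0.76666545, -0.08575037,  0.05514204]), np.float64(0.00021614168419424972))
beaker rim (array([ 0.60058848, -0.29319478,  0.08281329]), np.float64(0.0010702644244914513))
```

```bash
cat > t.py <<'E'
from h import *
from cell import observe
import sys
v=[.5551,.0029,.9921]
s=observe();M=R.from_rotvec(s["eef_rot"]).as_matrix();p=np.array(s["ee_pos"])
print("t",s["time"],"p",np.round(p,4),"F",np.round(s["ft_force"],1),"g",round(s["gripper_width"],3))
if len(sys.argv)<2: print("axes (columns x y z)\n",np.round(M,4))
W=[]
for k in range(6):
    a=v[2]+k*np.pi/5;W.append([v[0]+.09*np.cos(a),v[1]+.09*np.sin(a)])
    for z in (.125,.100): print(k+1,np.round(W[-1],4),z,"shift cm",np.round(M.T@(np.array([*W[-1],z])-p)*100,2))
E
python3 t.py
```

```text
t 0.1 p [ 0.2135 -0.4794  0.2383] F [-0.1 -0.  -0.2] g 1.002
axes (columns x y z)
 [[ 4.066e-01 -2.000e-04  9.136e-01]
 [-9.136e-01  1.100e-03  4.066e-01]
 [-1.100e-03 -1.000e+00  3.000e-04]]
1 [0.6043 0.0782] 0.125 shift cm [-35.04  11.38  58.38]
1 [0.6043 0.0782] 0.1 shift cm [-35.04  13.88  58.38]
2 [0.5506 0.0928] 0.125 shift cm [-38.55  11.38  54.07]
2 [0.5506 0.0928] 0.1 shift cm [-38.55  13.88  54.07]
3 [0.4987 0.073 ] 0.125 shift cm [-38.86  11.38  48.52]
3 [0.4987 0.073 ] 0.1 shift cm [-38.86  13.88  48.51]
4 [0.4682 0.0264] 0.125 shift cm [-35.84  11.38  43.84]
4 [0.4682 0.0264] 0.1 shift cm [-35.84  13.88  43.84]
5 [ 0.471  -0.0291] 0.125 shift cm [-30.65  11.37  41.84]
5 [ 0.471  -0.0291] 0.1 shift cm [-30.65  13.87  41.83]
6 [ 0.5059 -0.0724] 0.125 shift cm [-25.28  11.36  43.26]
6 [ 0.5059 -0.0724] 0.1 shift cm [-25.27  13.86  43.26]
```

Emit:
move_arm(motion=[[[-2,0,3.5],[0,0,0],0],[[-5,0,7.5],[0,0,0],0],[[-7.5,0,11.5],[0,0,0],0],[[-10,0,15.5],[0,0,0],0],[[-12,0,20],[0,0,0],0]], squeeze=20)

```text
time: 0.6
ee_pos: [0.3477, -0.2866, 0.2384]
eef_rot: [-1.378, 0.897, -0.895]
ft_force: [0.0, -0.9, 0.3]
gripper_width: 0.57
```

```bash
python3 t.py
```

```text
t 0.6 p [ 0.3477 -0.2866  0.2384] F [ 0.  -0.9  0.3] g 0.57
axes (columns x y z)
 [[ 4.059e-01 -4.000e-04  9.139e-01]
 [-9.139e-01  1.200e-03  4.059e-01]
 [-1.300e-03 -1.000e+00  1.000e-04]]
1 [0.6043 0.0782] 0.125 shift cm [-22.92  11.37  38.26]
1 [0.6043 0.0782] 0.1 shift cm [-22.91  13.87  38.26]
2 [0.5506 0.0928] 0.125 shift cm [-26.42  11.38  33.94]
2 [0.5506 0.0928] 0.1 shift cm [-26.42  13.88  33.94]
3 [0.4987 0.073 ] 0.125 shift cm [-26.73  11.38  28.39]
3 [0.4987 0.073 ] 0.1 shift cm [-26.72  13.88  28.39]
4 [0.4682 0.0264] 0.125 shift cm [-23.7   11.37  23.72]
4 [0.4682 0.0264] 0.1 shift cm [-23.7   13.87  23.72]
5 [ 0.471  -0.0291] 0.125 shift cm [-18.52  11.37  21.72]
5 [ 0.471  -0.0291] 0.1 shift cm [-18.51  13.87  21.72]
6 [ 0.5059 -0.0724] 0.125 shift cm [-13.14  11.36  23.15]
6 [ 0.5059 -0.0724] 0.1 shift cm [-13.14  13.86  23.15]
```

Tracking is good. I'll carry on to a point high above cap 1.

Emit:
move_arm(motion=[[[-2.5,0,4],[0,0,0],0],[[-5,0,8],[0,0,0],0],[[-7.5,0,12],[0,0,0],0],[[-10,0,16],[0,0,0],0],[[-12.5,0,20],[0,0,0],0]])

```text
time: 1.1
ee_pos: [0.4804, -0.0893, 0.2385]
eef_rot: [-1.378, 0.897, -0.895]
ft_force: [0.1, -1.1, -0.6]
gripper_width: 0.115
```

Emit:
move_arm(motion=[[[-2.5,0,4],[0,0,0],0],[[-5,0,8],[0,0,0],0],[[-7.5,0,12],[0,0,0],0],[[-9.5,0,16],[0,0,0],0],[[-10.4,0,18.2],[0,0,0],0]])

```text
time: 1.6
ee_pos: [0.6055, 0.0826, 0.2379]
eef_rot: [-1.379, 0.896, -0.892]
ft_force: [0.1, -0.2, -0.6]
gripper_width: 0.003
```

```bash
python3 t.py
```

```text
t 1.6 p [0.6055 0.0826 0.2379] F [ 0.1 -0.2 -0.6] g 0.003
axes (columns x y z)
 [[ 4.082e-01 -1.400e-03  9.129e-01]
 [-9.129e-01  1.700e-03  4.082e-01]
 [-2.100e-03 -1.000e+00 -6.000e-04]]
1 [0.6043 0.0782] 0.125 shift cm [ 0.38 11.28 -0.28]
1 [0.6043 0.0782] 0.1 shift cm [ 0.38 13.78 -0.28]
2 [0.5506 0.0928] 0.125 shift cm [-3.14 11.3  -4.58]
2 [0.5506 0.0928] 0.1 shift cm [-3.14 13.8  -4.58]
3 [0.4987 0.073 ] 0.125 shift cm [ -3.46  11.3  -10.14]
3 [0.4987 0.073 ] 0.1 shift cm [ -3.45  13.8  -10.14]
4 [0.4682 0.0264] 0.125 shift cm [ -0.45  11.3  -14.82]
4 [0.4682 0.0264] 0.1 shift cm [ -0.44  13.8  -14.81]
5 [ 0.471  -0.0291] 0.125 shift cm [  4.73  11.29 -16.83]
5 [ 0.471  -0.0291] 0.1 shift cm [  4.74  13.79 -16.83]
6 [ 0.5059 -0.0724] 0.125 shift cm [ 10.11  11.27 -15.42]
6 [ 0.5059 -0.0724] 0.1 shift cm [ 10.12  13.77 -15.41]
```

Emit:
move_arm(motion=[[[0.4,2.5,-0.3],[0,0,0],0],[[0.4,5.5,-0.3],[0,0,0],0],[[0.4,8.5,-0.3],[0,0,0],0],[[0.4,10.3,-0.3],[0,0,0],0],[[0.4,11,-0.3],[0,0,0],0]])

```text
time: 2.1
ee_pos: [0.6032, 0.078, 0.1255]
eef_rot: [-1.381, 0.899, -0.89]
ft_force: [-0.1, 0.2, 0.2]
gripper_width: 0.006
```

```bash
python3 - <<'E'
from h import *
from cell import *
C=camera_info("wrist");w=snapshot("wrist");s=snapshot("scene");d=snapshot("side")
cv2.imwrite("pics/w1.png",w)
for p,a in blobs(w): 
    o,r=ray(C,p);print(np.round(p,1),a,np.round(o+r*(.103-o[2])/r[2],4))
c=lambda im,x,y:cv2.resize(im[y:y+150,x:x+180],None,fx=2.2,fy=2.2,interpolation=cv2.INTER_CUBIC)
cv2.imwrite("pics/c1.png",np.hstack([c(s,220,120),c(d,170,130)]))
E
python3 t.py 1|head -5
```

```text
[280.7 250. ] 811 [0.6078 0.0791 0.103 ]
t 2.25 p [0.6045 0.0779 0.1283] F [1.  0.  0.6] g 0.005
1 [0.6043 0.0782] 0.125 shift cm [-0.04  0.33  0.  ]
1 [0.6043 0.0782] 0.1 shift cm [-0.03  2.83  0.  ]
2 [0.5506 0.0928] 0.125 shift cm [-3.55  0.34 -4.31]
2 [0.5506 0.0928] 0.1 shift cm [-3.55  2.84 -4.3 ]
```

View pics/w1.png

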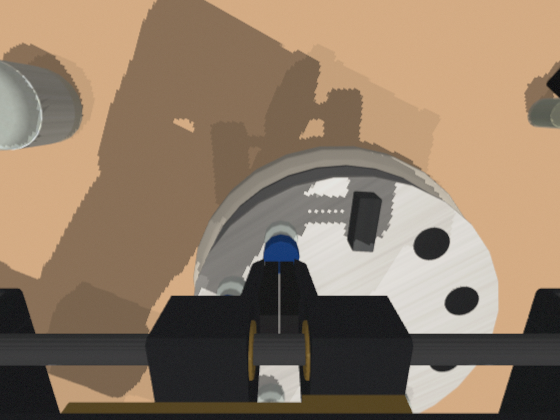

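View pics/c1.png

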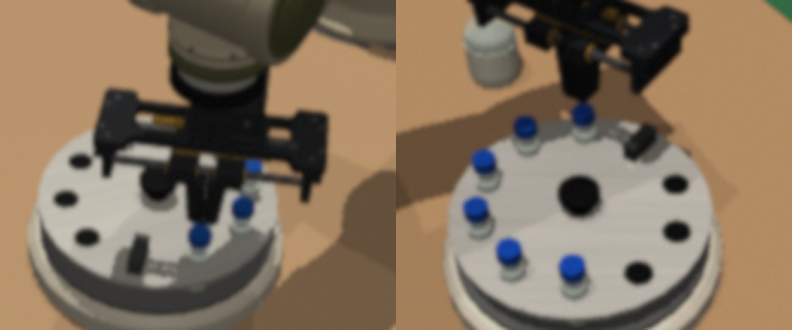

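The wrist view shows cap 1 at (281,250), just under the shut fingertips, with the stop at (365,220) beside it. The crops agree: the fingertips are over cap 1, in line with the fit. Now the first gentle press.

Emit:
move_arm(motion=[[[0,1,0],[0,0,0],0],[[0,1.8,0],[0,0,0],0],[[0,2.2,0],[0,0,0],0],[[0,2.5,0],[0,0,0],0],[[0,2.7,0],[0,0,0],0]])

```text
time: 2.75
ee_pos: [0.6042, 0.0779, 0.1013]
eef_rot: [-1.379, 0.896, -0.892]
ft_force: [-3.7, -0.7, 4.7]
gripper_width: 0.005
```

```bash
python3 t.py 1|head -3
```

```text
t 2.75 p [0.6042 0.0779 0.1013] F [-3.7 -0.7  4.7] g 0.005
1 [0.6043 0.0782] 0.125 shift cm [-0.03 -2.37  0.02]
1 [0.6043 0.0782] 0.1 shift cm [-0.02  0.13  0.02]
```

Emit:
move_arm(motion=[[[0,0.05,0],[0,0,0],0],[[0,0.1,0],[0,0,0],0],[[0,0.15,0],[0,0,0],0],[[0,0.2,0],[0,0,0],0],[[0,0.2,0],[0,0,0],0]])

```text
time: 3.25
ee_pos: [0.6043, 0.0779, 0.1004]
eef_rot: [-1.379, 0.895, -0.892]
ft_force: [-6.7, -0.0, 9.9]
gripper_width: 0.003
```

Emit:
move_arm(motion=[[[0,0.15,0],[0,0,0],0],[[0,0.15,0],[0,0,0],0],[[0,0.15,0],[0,0,0],0],[[0,0.15,0],[0,0,0],0],[[0,0.15,0],[0,0,0],0]])

```text
time: 3.75
ee_pos: [0.6043, 0.078, 0.1003]
eef_rot: [-1.379, 0.895, -0.893]
ft_force: [-7.1, 0.3, 12.5]
gripper_width: 0.004
```

The height stays at 0.1003 m while the force rises to 12.5 N, so cap 1 is on its hard stop. Next I'll lift straight up and go to cap 2.

Emit:
move_arm(motion=[[[0,-1.2,0],[0,0,0],0],[[0,-2,0],[0,0,0],0],[[-1.2,-2,-1.5],[0,0,0],0],[[-2.5,-2,-3],[0,0,0],0],[[-3.5,-2,-4.3],[0,0,0],0]])

```text
time: 4.25
ee_pos: [0.5502, 0.0926, 0.1208]
eef_rot: [-1.378, 0.894, -0.893]
ft_force: [0.5, -0.5, -0.1]
gripper_width: 0.005
```

```bash
python3 t.py 1|sed -n '1p;4,5p'
```

```text
t 4.25 p [0.5502 0.0926 0.1208] F [ 0.5 -0.5 -0.1] g 0.005
2 [0.5506 0.0928] 0.125 shift cm [-0.   -0.42  0.05]
2 [0.5506 0.0928] 0.1 shift cm [0.   2.08 0.04]
```

Tracking is accurate. Now I'll press cap 2, slowing near the end.

Emit:
move_arm(motion=[[[0,0.8,0],[0,0,0],0],[[0,1.3,0],[0,0,0],0],[[0,1.6,0],[0,0,0],0],[[0,1.85,0],[0,0,0],0],[[0,2,0],[0,0,0],0]])

```text
time: 4.75
ee_pos: [0.5507, 0.0925, 0.1006]
eef_rot: [-1.378, 0.894, -0.894]
ft_force: [-0.2, 1.0, 3.8]
gripper_width: 0.007
```

Emit:
move_arm(motion=[[[0,0.05,0],[0,0,0],0],[[0,0.1,0],[0,0,0],0],[[0,0.15,0],[0,0,0],0],[[0,0.2,0],[0,0,0],0],[[0,0.25,0],[0,0,0],0]])

```text
time: 5.25
ee_pos: [0.5509, 0.0925, 0.1002]
eef_rot: [-1.378, 0.893, -0.894]
ft_force: [-10.5, 0.4, 26.2]
gripper_width: 0.007
```

Emit:
move_arm(motion=[[[0,0.15,0],[0,0,0],0],[[0,0.15,0],[0,0,0],0],[[0,0.15,0],[0,0,0],0],[[0,0.15,0],[0,0,0],0],[[0,0.15,0],[0,0,0],0]])

```text
time: 5.75
ee_pos: [0.5509, 0.0925, 0.1003]
eef_rot: [-1.378, 0.893, -0.894]
ft_force: [-9.9, 0.3, 17.9]
gripper_width: 0.004
```

Cap 2 is home at 0.1003 m. I'll use a smaller over-press from here on.

Emit:
move_arm(motion=[[[0,-1.2,0],[0,0,0],0],[[0,-2,0],[0,0,0],0],[[-0.1,-2,-2],[0,0,0],0],[[-0.2,-2,-4],[0,0,0],0],[[-0.3,-2,-5.6],[0,0,0],0]])

```text
time: 6.25
ee_pos: [0.4979, 0.072, 0.1204]
eef_rot: [-1.378, 0.893, -0.894]
ft_force: [-0.8, -0.9, -0.5]
gripper_width: 0.006
```

```bash
python3 t.py 1|sed -n '1p;6,7p'
```

```text
t 6.25 p [0.4979 0.072  0.1204] F [-0.8 -0.9 -0.5] g 0.006
3 [0.4987 0.073 ] 0.125 shift cm [-0.06 -0.46  0.11]
3 [0.4987 0.073 ] 0.1 shift cm [-0.06  2.04  0.11]
```

Emit:
move_arm(motion=[[[-0.1,0.8,0.1],[0,0,0],0],[[-0.1,1.3,0.1],[0,0,0],0],[[-0.1,1.6,0.1],[0,0,0],0],[[-0.1,1.85,0.1],[0,0,0],0],[[-0.1,2,0.1],[0,0,0],0]])

```text
time: 6.75
ee_pos: [0.4989, 0.0733, 0.1003]
eef_rot: [-1.378, 0.892, -0.895]
ft_force: [-4.6, -0.0, 17.7]
gripper_width: 0.006
```

Emit:
move_arm(motion=[[[0,0.05,0],[0,0,0],0],[[0,0.1,0],[0,0,0],0],[[0,0.15,0],[0,0,0],0],[[0,0.15,0],[0,0,0],0],[[0,0.15,0],[0,0,0],0]])

```text
time: 7.25
ee_pos: [0.499, 0.0733, 0.1003]
eef_rot: [-1.378, 0.892, -0.895]
ft_force: [-9.9, -2.2, 20.2]
gripper_width: -0.003
```

Cap 3 is home, so cap 4 is next.

Emit:
move_arm(motion=[[[0,-1.2,0],[0,0,0],0],[[0,-2,0],[0,0,0],0],[[1,-2,-1.6],[0,0,0],0],[[2,-2,-3.2],[0,0,0],0],[[3,-2,-4.7],[0,0,0],0]])

```text
time: 7.75
ee_pos: [0.4681, 0.0264, 0.1201]
eef_rot: [-1.378, 0.891, -0.894]
ft_force: [0.6, -0.3, -0.6]
gripper_width: 0.006
```

```bash
python3 t.py 1|sed -n '1p;8,9p'
```

```text
t 7.75 p [0.4681 0.0264 0.1201] F [ 0.6 -0.3 -0.6] g 0.006
4 [0.4682 0.0264] 0.125 shift cm [ 0.   -0.49  0.02]
4 [0.4682 0.0264] 0.1 shift cm [0.   2.01 0.01]
```

Emit:
move_arm(motion=[[[0,0.8,0],[0,0,0],0],[[0,1.3,0],[0,0,0],0],[[0,1.6,0],[0,0,0],0],[[0,1.8,0],[0,0,0],0],[[0,1.95,0],[0,0,0],0]])

```text
time: 8.25
ee_pos: [0.4683, 0.0267, 0.1004]
eef_rot: [-1.378, 0.891, -0.894]
ft_force: [-0.8, -1.0, 4.2]
gripper_width: 0.004
```

Emit:
move_arm(motion=[[[0,0.05,0],[0,0,0],0],[[0,0.1,0],[0,0,0],0],[[0,0.15,0],[0,0,0],0],[[0,0.15,0],[0,0,0],0],[[0,0.15,0],[0,0,0],0]])

```text
time: 8.75
ee_pos: [0.4685, 0.0267, 0.1003]
eef_rot: [-1.379, 0.89, -0.894]
ft_force: [-8.4, -2.6, 19.1]
gripper_width: 0.01
```

Cap 4 is home. The shift to cap 5 is x +5.18, z −2.0.

Emit:
move_arm(motion=[[[0,-1.2,0],[0,0,0],0],[[0,-2,0],[0,0,0],0],[[1.8,-2,-0.7],[0,0,0],0],[[3.6,-2,-1.4],[0,0,0],0],[[5.2,-2,-2],[0,0,0],0]])

```text
time: 9.25
ee_pos: [0.4717, -0.0293, 0.1202]
eef_rot: [-1.379, 0.889, -0.894]
ft_force: [0.3, 0.5, -0.0]
gripper_width: 0.002
```

```bash
python3 t.py 1|sed -n '1p;10,11p'
```

```text
t 9.25 p [ 0.4717 -0.0293  0.1202] F [ 0.3  0.5 -0. ] g 0.002
5 [ 0.471  -0.0291] 0.125 shift cm [-0.05 -0.48 -0.05]
5 [ 0.471  -0.0291] 0.1 shift cm [-0.05  2.02 -0.06]
```

Emit:
move_arm(motion=[[[0,0.8,0],[0,0,0],0],[[0,1.3,0],[0,0,0],0],[[0,1.6,0],[0,0,0],0],[[0,1.8,0],[0,0,0],0],[[0,1.95,0],[0,0,0],0]])

```text
time: 9.75
ee_pos: [0.4715, -0.0288, 0.1006]
eef_rot: [-1.379, 0.889, -0.893]
ft_force: [-1.9, -0.2, 3.9]
gripper_width: 0.005
```

Emit:
move_arm(motion=[[[0,0.05,0],[0,0,0],0],[[0,0.1,0],[0,0,0],0],[[0,0.15,0],[0,0,0],0],[[0,0.15,0],[0,0,0],0],[[0,0.15,0],[0,0,0],0]])

```text
time: 10.25
ee_pos: [0.4716, -0.0288, 0.1003]
eef_rot: [-1.379, 0.888, -0.893]
ft_force: [-8.4, -1.3, 17.3]
gripper_width: 0.004
```

Cap 5 is home. The shift to cap 6 is x +5.38, z +1.42.

Emit:
move_arm(motion=[[[0,-1.2,0],[0,0,0],0],[[0,-2,0],[0,0,0],0],[[1.8,-2,0.5],[0,0,0],0],[[3.6,-2,0.9],[0,0,0],0],[[5.3,-2,1.3],[0,0,0],0]])

```text
time: 10.75
ee_pos: [0.5057, -0.072, 0.1204]
eef_rot: [-1.379, 0.888, -0.893]
ft_force: [-1.1, -0.3, -0.6]
gripper_width: 0.006
```

```bash
python3 t.py 1|sed -n '1p;12,13p'
```

```text
t 10.75 p [ 0.5057 -0.072   0.1204] F [-1.1 -0.3 -0.6] g 0.006
6 [ 0.5059 -0.0724] 0.125 shift cm [ 0.05 -0.46 -0.01]
6 [ 0.5059 -0.0724] 0.1 shift cm [ 0.05  2.04 -0.01]
```

Emit:
move_arm(motion=[[[0,0.8,0],[0,0,0],0],[[0,1.3,0],[0,0,0],0],[[0,1.6,0],[0,0,0],0],[[0,1.8,0],[0,0,0],0],[[0,1.95,0],[0,0,0],0]])

```text
time: 11.25
ee_pos: [0.5054, -0.0715, 0.1009]
eef_rot: [-1.379, 0.888, -0.892]
ft_force: [-2.6, -0.1, 3.8]
gripper_width: 0.003
```

Emit:
move_arm(motion=[[[0,0.05,0],[0,0,0],0],[[0,0.1,0],[0,0,0],0],[[0,0.15,0],[0,0,0],0],[[0,0.15,0],[0,0,0],0],[[0,0.15,0],[0,0,0],0]])

```text
time: 11.75
ee_pos: [0.5054, -0.0714, 0.1003]
eef_rot: [-1.38, 0.887, -0.892]
ft_force: [-5.3, 0.4, 12.2]
gripper_width: 0.002
```

Cap 6 reads the same 0.1003 m with the force up. Now I'll move clear: straight up, then back the way I came.

Emit:
move_arm(motion=[[[0,-1.5,0],[0,0,0],0],[[0,-4,0],[0,0,0],0],[[0,-7.5,0],[0,0,0],0],[[0,-11,0],[0,0,0],0],[[0,-14,0],[0,0,0],0]])

```text
time: 12.25
ee_pos: [0.5049, -0.071, 0.2419]
eef_rot: [-1.379, 0.887, -0.893]
ft_force: [0.3, -0.6, -0.9]
gripper_width: 0.009
```

Emit:
move_arm(motion=[[[2,0,-3],[0,0,0],0],[[4,0,-7],[0,0,0],0],[[6.5,0,-11],[0,0,0],0],[[9,0,-15],[0,0,0],0],[[11,0,-19],[0,0,0],0]])

```text
time: 12.75
ee_pos: [0.3762, -0.2508, 0.2413]
eef_rot: [-1.378, 0.886, -0.893]
ft_force: [0.3, -0.3, -0.5]
gripper_width: 0.003
```

Emit:
move_arm(motion=[[[2.5,0,-4],[0,0,0],0],[[5,0,-8],[0,0,0],0],[[7.5,0,-11],[0,0,0],0],[[9,0,-14],[0,0,0],0],[[9.5,0,-15],[0,0,0],0]])

```text
time: 13.25
ee_pos: [0.2774, -0.4009, 0.2403]
eef_rot: [-1.377, 0.889, -0.894]
ft_force: [0.0, 0.6, -1.4]
gripper_width: 0.005
```

```bash
python3 - <<'E'
from h import *
from cell import *
im={n:snapshot(n) for n in("scene","side")}
for n in im: cv2.imwrite(f"pics/{n}9.png",im[n])
cv2.imwrite("pics/both9.png",np.hstack([im[n][100:400,120:500] for n in im]))
s=observe();print(s["time"],s["ee_pos"],s["ft_force"])
E
sed 's/}0.png/}9.png/' m.py > m9.py; python3 m9.py
```

```text
13.35 [ 0.27851773 -0.39957865  0.2403989 ] [ 0.22811083  0.36088225 -0.11850954]
{'scene': [[310.1, 229.0], [329.8, 216.0], [333.4, 198.3], [321.6, 181.9], [299.6, 173.3], [275.0, 174.5]], 'side': [[255.0, 183.9], [228.8, 189.8], [210.1, 205.6], [206.5, 227.2], [221.3, 246.0], [250.0, 253.8]]}
[[0.6047, 0.078, 0.0942], [0.5507, 0.0927, 0.0942], [0.4989, 0.0733, 0.094], [0.4681, 0.0262, 0.0947], [0.4709, -0.0293, 0.0948], [0.5059, -0.0727, 0.0946]] [np.float64(0.0009), np.float64(0.0005), np.float64(0.0009), np.float64(0.0006), np.float64(0.0007), np.float64(0.0007)]
fit [0.55515929 0.00274208 0.99096011] [[-0.3, 0.0], [0.1, -0.1], [-0.1, -0.4], [0.2, 0.2], [0.1, 0.1], [-0.1, 0.1]]
stop scene [0.64396087 0.03581728 0.085     ]
stop side [0.63669901 0.02971862 0.085     ]
stop exp 0.6393059602121863 0.034669157120733714
bottle cap (array([0.60536911, 0.28868295, 0.09706071]), np.float64(0.0012515207014248502))
vial (array([ 0.76666545, -0.08575037,  0.05514204]), np.float64(0.00021614168419424972))
beaker rim (array([ 0.60058848, -0.29319478,  0.08281329]), np.float64(0.0010702644244914513))
```

View pics/both9.png

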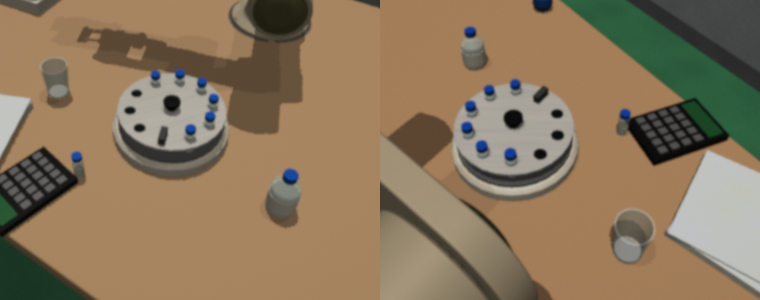

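The crops show all six caps now level. Their mid-heights measure 0.0940–0.0948 m, matching the 0.094 m expected when home. The bottle, beaker and spare vial stand where they were, and the arm is clear.

```bash
python3 -c "
from cell import *
print(sign_off())"
```

```text
the job is handed in; nothing more can be done
None
```

All six caps are pressed fully home, in order from the stop block, in one pass with the fingers shut. The job was handed in at about 13.4 s of the 53 s allowed.

- **Pressing:** Every cap ended with the fingertips at 0.1003 m and not moving while the force rose, which is the hard stop. The vertical force was 12–20 N at the end of each press. Cap 2 briefly read 26 N, a little firmer than I wanted, so I pressed the later caps less hard. Sideways force reached about 10 N.
- **Path:** The lifts between caps were only 2 cm and straight up before moving sideways, so no cap was pulled.
- **Final camera check:** Cap mid-heights went from about 0.101 m to 0.094–0.095 m, against 0.094 m expected when home. Caps 4 to 6 read 0.6–0.8 mm high, within the 2 mm calibration.
- **Other measurements:** The stop's position disagreed by up to about 9 mm between the two cameras, because I picked its pixel by hand. I used it only to identify cap 1.
- **Bystanders:** The bottle, beaker and spare vial look unmoved in the last pictures. I checked them by eye and did not measure them again.

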